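# Let one film can down into the drawer

### The job

Press down the dispenser's orange lever pad on the side where the yellow film can waits, so that its gate lifts and the can rolls out into the half-open drawer; then let the lever come back up and push the drawer fully shut with the can inside. Do it with the fingertips only: do not touch or pick up either film can, keep the black can behind its gate, and leave the other things on the cart where they stand.

Things in the scene. Friction and masses are not known exactly. Their poses are not given: they have to be found in the camera images.
- dispenser: Fixed film-can dispenser: green cabinet 160 (x) x 230 (y) x 76 mm high with a front drawer; on top two open lanes at y = +33 (left) and -33 mm (right), sloping 10 deg down to the front. Origin: centre of underside, on the cart top. x to its back, y to its left, z up. Cabinet front x = -80, lanes end x = -55 above the drawer; lane walls to 122, back wall 140, pivot posts (y +-105) 148 mm high.
- lever_left (a joint): Rocking lever across the left lane, rad: 0 at rest (level, gate down), grows as its pad is pressed down, stop at 0.48. Pivot along the dispenser's x, at (-30, +105, 140) mm in its frame. From about 0.36 the can passes under the gate. A spring returns it; the pad takes about 2 N to start, 6 N at the stop.
- pad_left (a point): Centre of the top face of the left lever's orange press pad (40 x 40 x 8 mm) at its outer end, sticking out beyond the dispenser's left side; 68 mm outboard of the pivot, 146 mm above the cart top at rest, about 31 mm lower when fully pressed; free space below it. Its axes tilt with the lever.
- gate_left (a point): Middle of the lower edge of the red gate blade (24 mm wide, 6 mm thick) hanging from the inner end of the left lever in the left lane.
- lever_right (a joint): Rocking lever across the right lane, rad: 0 at rest (level, gate down), grows as its pad is pressed down, stop at 0.48. Pivot along the dispenser's x, at (-30, -105, 140) mm in its frame. From about 0.36 the can passes under the gate. A spring returns it; the pad takes about 2 N to start, 6 N at the stop.
- pad_right (a point): Centre of the top face of the right lever's orange press pad (40 x 40 x 8 mm) at its outer end, sticking out beyond the dispenser's right side; 68 mm outboard of the pivot, 146 mm above the cart top at rest, about 31 mm lower when fully pressed; free space below it. Its axes tilt with the lever.
- gate_right (a point): Middle of the lower edge of the red gate blade (24 mm wide, 6 mm thick) hanging from the inner end of the right lever in the right lane.
- drawer (a joint): How far the drawer is out of the cabinet, m: 0 fully shut, slides along the dispenser's -x to at most 0.12, starts half open (0.05 to 0.08). It has no spring and stays where it is left; about 1.5 N of friction.
- pull (a point): Centre of the outer face of the round brass pull, 28 mm in diameter, standing 29 mm out of the middle of the drawer's front; 38 mm above the cart top. Axes as the dispenser's. The drawer front is 210 mm wide, 8 mm thick, from 6 to 66 mm above the cart top. Shut, this point is at x = -117 mm in the dispenser's frame.
- drawer_floor (a point): Centre of the drawer's inner floor, 12 mm above the cart top; the inside is 133 mm (x) x 188 mm (y), side walls 42 mm high, front 54 mm. Axes as the dispenser's. It moves with the drawer.
- can_yellow: The yellow film can with a black lid, a cylinder 32 mm in diameter and 51 mm long, about 30 g, lying across one of the two lanes behind its gate. Origin: middle of its axis; its own y runs along the axis towards the lid. Let go, it rolls out under the gate and drops into the drawer within about a second.
- can_black: The black film can with a grey lid, same size, in the other lane. It must stay behind its gate.
- camera: Chrome twin-lens camera standing upright, about 115 x 102 x 134 mm high, 0.95 kg. Origin: centre of the underside.
- film_back: Black aluminium film back lying flat, 92 x 100 x 46 mm high. Origin: centre of the underside.
- mug: White ceramic mug full of spare caps, 82 mm across, 92 mm high, handle at its +y, out to 73 mm from the centre. Origin: centre of the underside.
- blower: Blue rubber blower bulb standing nozzle up, 62 mm in diameter, 120 mm high. Origin: centre of the underside.
- light_meter: Grey light meter lying flat, 60 x 110 x 37 mm high. Origin: centre of the underside.
- lens: Black lens standing on end, 68 mm in diameter, 68 mm high. Origin: centre of the underside.
Mind the look-alikes: they are no part of the job. Of the things that look like the can_yellow, the smaller one is meant.

How it is judged:
By the outcome, as a careful person would: the job done as asked, in the order asked, and still so for the second after the job is handed in, with the robot touching nothing.
It also fails if it takes over 42 s, if anything falls off the work surface, if the arm or the gripper's body presses on something with over 40 N, if the wrist force passes 120 N, or if a joint passes its speed limit or range.

### The arm

A 6-joint arm with a two-finger parallel gripper is mounted at the origin on the work surface. World frame = base frame: x ahead of the robot, y to its left, z up, the work surface at z = 0. Lengths are in mm, angles in rad, forces in N, time in s.
With the tool pointing down it reaches from about 350 to 875 mm from the base axis. Payload 4.2 kg.
Tool frame: the origin (TCP) lies between the finger pads; the fingertips stand 25 mm ahead of it and the grasp point (between the pads) lies 6 mm ahead of it; z points along the fingers, y is the line along which they close (so a half turn about z gives the same grasp; the last joint's range is limited). The gripper opens to 85 mm and grips with 20 to 120 N. Pads are 22 mm wide; open, the fingers measure 114 mm over their backs; the gripper's body (76 mm by 85 mm) begins 54 mm behind the grasp point. The pads swing forward as they close: fully open they stand 13 mm farther back than shut.
Start: joints at [-1.076, 0.385, 0.008, 0, -1.194, -0.259], TCP at [146.031, -607.68, 256.312] pointing down, gripper open.
Joint ranges: [-3.14, 3.14], [-1.21, 2.06], [-1.07, 1.41], [-3.16, 2.05], [-2.99, -0.16], [-3.1, 3.1]. Speed limits (rad/s): [2.79, 2.79, 3.14, 3.14, 3.14, 3.14].

### API

Orientations are given as a unit quaternion [x, y, z, w].
In Python, from bench import read_state, imaging, workorder, nets gives the robot as it stands.
- The arm moves only by the tool apply_moves, never from a script. Its argument "rows" is a list of rows, each an object with "hand": the opening, from -1 (shut) to 1 (fully open); "delta_pos": the shift along the tool's x, y, z in mm, a list of three; "yaw": the turn about the tool's z in rad. A call has 1 to 12 rows; each row is the pose to reach, as a shift and turn from the pose commanded when the call began, along the tool's axes at that moment; what a row does not reach only later rows make up. A row lasts 1/12 s, in which the tool goes at most 41.7 mm and 7.16 degrees, less where a joint would pass 70% of its speed; a pose out of reach is approached as far as the arm can. A call with a gripper value outside its range is refused whole. The fingers move at their own pace and stop on an object; the grip force is fixed at half the most. Time passes only in rows, so rows that repeat a pose let the fingers close. It gives the time, the measured TCP pose, the force, the opening and the grip force at its end, in the units of the state.
- read_state(): the state, without advancing time (a new reading comes with each control period).
- imaging.get_image(name): name is "scene" or "top" or "wrist"; returns a dict with "pixels" (400x640x3 uint8, red, green, blue), "fx", "fy", "cx", "cy" (pixels), "xyz" and "rotation" of the camera in the world. Camera axes: x right, y down, z forward; pixel columns grow to the right and rows downward; lengths in mm; the calibration is good to about 2 mm. The wrist camera is an equidistant fisheye: a pixel r from the principal point sees the ray r / f radians off the axis. A picture is of the moment at which its call begins. There is no depth.
- workorder.job_done(): hands the job in; it is judged then, once.
Trained networks look in the newest picture that a camera, given by its name, has taken for a name from the list of things; names that differ only in an ending like _2 or _b are one class to them, and where a whole thing is asked for, a point or a joint stands for the part that bears it (a point fixed in the world has none). Each returns a list of dicts, best first, with "score" (0 to 1); they miss things now and then, are a little off and sometimes report something else, mostly with a low value. They report only what shows in the picture. A call takes as long as a camera call. They do not tell look-alikes from the thing itself.
- nets.find_in(camera, query): "location" ([row, column] in pixels, amid what is visible of it).
- nets.pinpoint(camera, query): "location" ([row, column] in pixels: a listed point, or the origin of a listed thing).
The state is a dict: "clock": time; "joints": joint angles; "joint_vel": joint speeds; "joint_efforts": joint torques, N m; "position": TCP position; "ee_rot": TCP orientation; "contact_force": force on the tool from outside, world axes, zero at the start; "wrist_torque": the same for the moment, N m; "gripper_width": finger opening in mm; "grasp_force": force on a finger pad.
Only numpy, scipy, OpenCV 4.12 (cv2) and the standard library are available. Lean on these libraries where they do the work, as an engineer would, in place of code of your own. Each camera call takes 0.05 s, during which the arm holds its last target. There are 200 camera calls.

## Working session

There is one attempt and no reset: what is moved stays moved. The work goes in short steps, Python scripts to look and compute and a tool call to move; the robot and the scene stay as the last step left them, time stands still between calls to the robot, and variables do not carry over. Pictures are saved under pics/ and viewed, at most 10 in all, crops included, and the job is handed in when it is done.

Besides the shell and the picture viewer there is one more tool, called after "Call:" as a command line: name --argument value ..., lists and objects as JSON in quotes. apply_moves: Moves the arm, as the interface text tells. Its arguments: {"type":"object","properties":{"rows":{"type":"array"}},"required":["rows"]}

```bash
mkdir -p pics
cat > h.py <<'E'
import numpy as np, cv2
from bench import read_state, imaging, workorder, nets
def save(im,n): cv2.imwrite('pics/'+n,im['pixels'][:,:,::-1])
def ray(im,loc):
    r,c=loc; R=np.array(im['rotation'],float)
    if R.size==4:
        from scipy.spatial.transform import Rotation as Ro; R=Ro.from_quat(R).as_matrix()
    return np.array(im['xyz']),R@np.array([(c-im['cx'])/im['fx'],(r-im['cy'])/im['fy'],1])
def atz(im,loc,z):
    o,d=ray(im,loc); return o+d*(z-o[2])/d[2]
E
python3 - <<'E'
from h import *
s=read_state(); print(s['position'],s['ee_rot'],s['contact_force'])
Z=dict(dispenser=0,pad_left=146,pad_right=146,pull=38,can_yellow=110,can_black=110,drawer_floor=12,camera=0,film_back=0,mug=0,blower=0,light_meter=0,lens=0,gate_left=100,gate_right=100)
ims={}
for c in('top','scene'):
    im=imaging.get_image(c); save(im,c+'0.png'); print(c,im['xyz'],np.round(im['rotation'],3).tolist(),im['fx'])
    for k,z in Z.items():
        print(k,[(round(d['score'],2),np.round(d['location']).tolist(),np.round(atz(im,d['location'],z)[:2]).tolist()) for d in nets.pinpoint(c,k)[:4]])
E
```

```text
[ 145.92197874 -607.17293821  255.23028818] [-1.17549788e-01  9.93066385e-01  1.08154743e-03 -1.79925181e-04] [ 0.09574155 -0.20051803 -0.07239827]
top [3.79539246e+02 9.88420476e-01 1.26588453e+03] [0.706, -0.701, 0.065, -0.074] 371.3367466438246
dispenser [(0.87, [192.0, 335.0], [661.0, -22.0])]
pad_left [(0.57, [191.0, 277.0], [631.0, 160.0])]
pad_right [(0.97, [194.0, 390.0], [623.0, -188.0])]
pull [(0.8, [244.0, 333.0], [476.0, -14.0]), (0.65, [179.0, 240.0], [697.0, 306.0]), (0.51, [195.0, 280.0], [641.0, 167.0])]
can_yellow [(0.58, [148.0, 315.0], [781.0, 46.0]), (0.53, [190.0, 326.0], [643.0, 9.0])]
can_black [(0.55, [191.0, 350.0], [640.0, -66.0]), (0.5, [244.0, 332.0], [471.0, -10.0])]
drawer_floor [(0.77, [215.0, 340.0], [577.0, -36.0])]
camera [(0.65, [199.0, 344.0], [636.0, -51.0]), (0.55, [216.0, 188.0], [572.0, 488.0])]
film_back [(0.89, [255.0, 435.0], [445.0, -357.0]), (0.5, [173.0, 420.0], [730.0, -318.0])]
mug [(0.56, [204.0, 467.0], [621.0, -477.0]), (0.23, [195.0, 393.0], [650.0, -223.0])]
blower [(0.83, [257.0, 235.0], [435.0, 317.0])]
light_meter [(0.65, [180.0
[... 525 characters left out ...]
can_black [(0.57, [222.0, 320.0], [650.0, -53.0])]
drawer_floor [(0.97, [228.0, 305.0], [575.0, -21.0])]
camera [(0.84, [148.0, 386.0], [569.0, 478.0])]
film_back [(0.93, [288.0, 186.0], [446.0, -345.0])]
mug [(0.75, [368.0, 189.0], [607.0, -478.0])]
blower [(0.87, [156.0, 331.0], [437.0, 319.0]), (0.44, [289.0, 185.0], [447.0, -349.0])]
light_meter [(0.92, [183.0, 394.0], [684.0, 317.0])]
lens [(0.91, [344.0, 270.0], [713.0, -338.0])]
gate_left [(0.89, [207.0, 325.0], [622.0, 9.0]), (0.72, [206.0, 277.0], [514.0, -64.0]), (0.22, [224.0, 319.0], [645.0, -51.0])]
gate_right [(0.75, [220.0, 310.0], [619.0, -55.0]), (0.32, [291.0, 187.0], [526.0, -382.0]), (0.17, [213.0, 330.0], [646.0, -3.0])]
```

Run:
```python
import cv2
a=cv2.imread('pics/top0.png')[120:275,240:440]; cv2.imwrite('pics/c1.png',cv2.resize(a,None,fx=3.9,fy=3.8,interpolation=2))
```

```text
(no output)
```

View pics/top0.png

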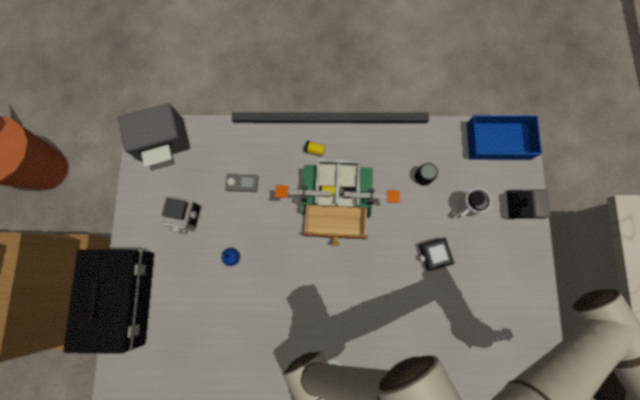

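View pics/c1.png

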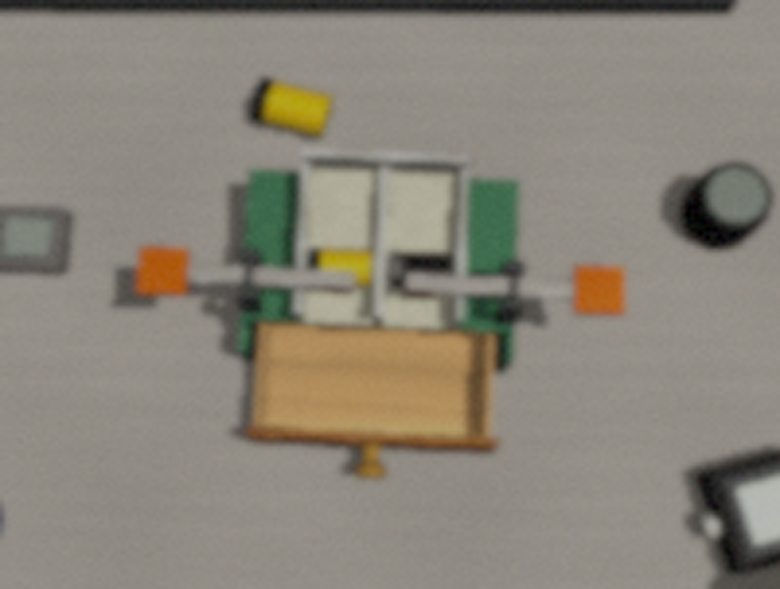

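View pics/scene0.png

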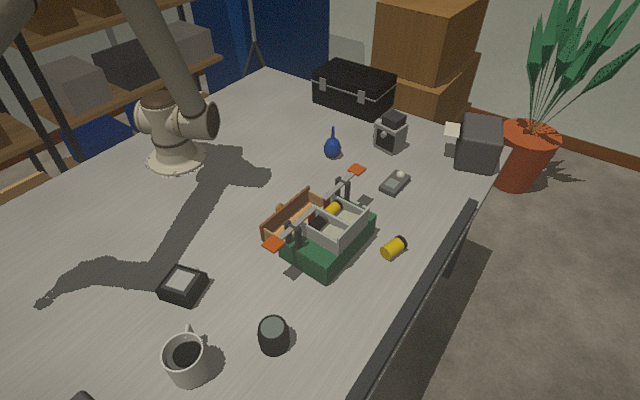

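Top view: the yellow can with black lid sits in the left lane at about (190, 328). The other yellow can, at (148, 315), lies loose on the cart and is visibly larger, so it is the look-alike. The enlarged crop confirms that the smaller one is in the left lane, so I press the left pad at about (191, 282).

```bash
cat >> h.py <<'E'
from scipy.spatial.transform import Rotation as Ro
def tool(v,s=None):
    s=s or read_state(); return np.round(Ro.from_quat(s['ee_rot']).inv().apply(v),1)
E
python3 - <<'E'
from h import *
im=imaging.get_image('top')
def orange(im):
    h=cv2.cvtColor(im['pixels'],cv2.COLOR_RGB2HSV); m=cv2.inRange(h,(5,190,150),(16,255,255))
    n,l,st,c=cv2.connectedComponentsWithStats(m); return [(st[i,4],c[i][::-1]) for i in range(1,n) if 40<st[i,4]<400]
P={}
for c in('top','scene'):
    im=imaging.get_image(c)
    for a,p in orange(im): print(c,a,p.round(1),atz(im,p,146).round(1))
im=imaging.get_image('top'); s=read_state()
print('rot',Ro.from_quat(s['ee_rot']).as_matrix().round(3),s['joints'])
# yellow sizes
h=cv2.cvtColor(im['pixels'],cv2.COLOR_RGB2HSV); m=cv2.inRange(h,(22,150,100),(35,255,255))
n,l,st,c=cv2.connectedComponentsWithStats(m); print([(st[i].tolist(),c[i].round(1).tolist()) for i in range(1,n) if st[i,4]>15])
print('pull',atz(im,(120+468/3.8,240+370/3.9),40),'front edge',atz(im,(120+432/3.8,240+250/3.9),66),atz(im,(120+443/3.8,240+494/3.9),66))
E
```

```text
top 115 [191.2 281.2] [629.7 148.5 146. ]
top 104 [196.  393.3] [ 616.7 -197.4  146. ]
scene 77 [168.5 356.2] [632.4 146.7 146. ]
scene 111 [242.7 273. ] [ 618.4 -196.8  146. ]
rot [[-0.972 -0.234  0.   ]
 [-0.234  0.972 -0.   ]
 [ 0.    -0.    -1.   ]] [-1.07633462e+00  3.84683445e-01  7.91577451e-03  4.00446904e-05
 -1.19395582e+00 -2.58629157e-01]
[([307, 142, 17, 13, 163], [315.2, 148.2]), ([321, 186, 14, 9, 71], [328.8, 188.5])]
pull [479.41057431 -19.93175245  40.        ] front edge [507.09586058  80.20824378  66.        ] [ 499.23795238 -121.99671556   66.        ]
```

Call:
apply_moves --rows '[{"hand":-1,"delta_pos":[-649,623,0],"yaw":0},{"hand":-1,"delta_pos":[-649,623,0],"yaw":0},{"hand":-1,"delta_pos":[-649,623,0],"yaw":0},{"hand":-1,"delta_pos":[-649,623,0],"yaw":0},{"hand":-1,"delta_pos":[-649,623,0],"yaw":0},{"hand":-1,"delta_pos":[-649,623,0],"yaw":0},{"hand":-1,"delta_pos":[-649,623,0],"yaw":0},{"hand":-1,"delta_pos":[-649,623,0],"yaw":0},{"hand":-1,"delta_pos":[-649,623,0],"yaw":0.275},{"hand":-1,"delta_pos":[-649,623,0],"yaw":0.275},{"hand":-1,"delta_pos":[-649,623,0],"yaw":0.275},{"hand":-1,"delta_pos":[-649,623,0],"yaw":0.275}]'

```text
clock: 2.8
position: [409.3, -197.0, 256.8]
ee_rot: [0.021, 1.0, -0.0, 0.001]
contact_force: [1.0, -1.4, 0.3]
gripper_width: 0.4
grasp_force: 0.0
```

Run:
```python
from h import *
s=read_state(); print(s['clock'],s['position'],Ro.from_quat(s['ee_rot']).as_matrix().round(3).tolist(),tool(np.array([631,150.6,200])-s['position'],s),s['gripper_width'])
```

```text
2.8 [ 409.33737744 -196.96370915  256.84438125] [[-0.999, 0.042, 0.001], [0.042, 0.999, -0.0], [-0.001, -0.0, -1.0]] [-206.9  356.5   57. ] 0.36174633315291127
```

Call:
apply_moves --rows '[{"hand":-1,"delta_pos":[-207,356,0],"yaw":0},{"hand":-1,"delta_pos":[-207,356,0],"yaw":0},{"hand":-1,"delta_pos":[-207,356,0],"yaw":0},{"hand":-1,"delta_pos":[-207,356,0],"yaw":0},{"hand":-1,"delta_pos":[-207,356,0],"yaw":0},{"hand":-1,"delta_pos":[-207,356,0],"yaw":0},{"hand":-1,"delta_pos":[-207,356,0],"yaw":0},{"hand":-1,"delta_pos":[-207,356,0],"yaw":0},{"hand":-1,"delta_pos":[-207,356,0],"yaw":0},{"hand":-1,"delta_pos":[-207,356,0],"yaw":0},{"hand":-1,"delta_pos":[-207,356,20],"yaw":0},{"hand":-1,"delta_pos":[-207,356,57],"yaw":0}]'

```text
clock: 3.8
position: [633.2, 152.2, 202.8]
ee_rot: [0.018, 1.0, 0.002, 0.005]
contact_force: [0.9, 0.2, 0.2]
gripper_width: 0.2
grasp_force: 0.0
```

Run:
```python
from h import *
s=read_state(); print(s['clock'],s['position'],Ro.from_quat(s['ee_rot']).as_matrix().round(3).tolist(),tool(np.array([631,150.6,175])-s['position'],s),s['contact_force'])
im=imaging.get_image('scene'); cv2.imwrite('pics/s2.png',cv2.resize(im['pixels'][110:270,240:440,::-1],None,fx=3.5,fy=3.5,interpolation=2))
```

```text
3.8 [633.15709725 152.20170158 202.78665859] [[-0.999, 0.036, 0.01], [0.036, 0.999, 0.003], [-0.01, 0.004, -1.0]] [ 2.4 -1.8 27.8] [0.91438277 0.16089929 0.24088632]
```

View pics/s2.png

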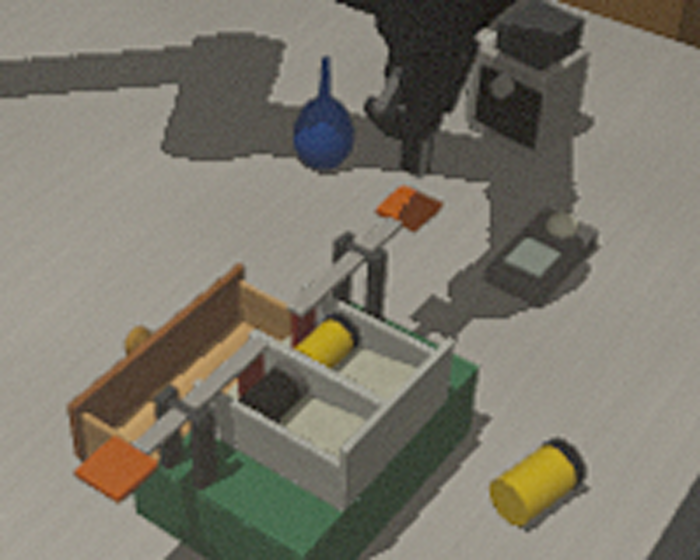

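The scene crop shows the shut fingertips (about px 415,165) right above the left orange pad (410,207), with the yellow can behind the left gate. Now I press in stages.

Call:
apply_moves --rows '[{"hand":-1,"delta_pos":[1,-1,20],"yaw":0},{"hand":-1,"delta_pos":[1,-1,30],"yaw":0},{"hand":-1,"delta_pos":[1,-1,38],"yaw":0},{"hand":-1,"delta_pos":[1,-1,42],"yaw":0},{"hand":-1,"delta_pos":[1,-1,44],"yaw":0},{"hand":-1,"delta_pos":[1,-1,44],"yaw":0}]'

```text
clock: 4.35
position: [628.7, 147.7, 156.4]
ee_rot: [0.02, 1.0, 0.0, 0.0]
contact_force: [-2.3, -0.1, 4.3]
gripper_width: 0.0
grasp_force: 1.5
```

Call:
apply_moves --rows '[{"hand":-1,"delta_pos":[0,0,6],"yaw":0},{"hand":-1,"delta_pos":[0,0,10],"yaw":0},{"hand":-1,"delta_pos":[0,0,12],"yaw":0},{"hand":-1,"delta_pos":[0,0,12],"yaw":0}]'

```text
clock: 4.68
position: [629.9, 148.1, 144.8]
ee_rot: [0.019, 1.0, 0.0, 0.002]
contact_force: [0.2, -1.0, 6.2]
gripper_width: -0.3
grasp_force: 2.4
```

Run:
```python
from h import *
s=read_state(); print(s['clock'],s['position'],s['contact_force'])
im=imaging.get_image('scene'); cv2.imwrite('pics/s3.png',cv2.resize(im['pixels'][110:270,240:440,::-1],None,fx=3.5,fy=3.5,interpolation=2))
print(nets.pinpoint('scene','gate_left')[:2],nets.pinpoint('scene','can_yellow')[:3])
```

```text
4.6833 [629.90560228 148.10040755 144.7712034 ] [ 0.2166819  -0.99220729  6.16871216]
[{'location': [201.3, 323.1], 'score': 0.53}, {'location': [244.3, 327.2], 'score': 0.41}] [{'location': [242.5, 391.4], 'score': 0.76}, {'location': [244.2, 327.3], 'score': 0.74}, {'location': [206.7, 316.5], 'score': 0.51}]
```

View pics/s3.png

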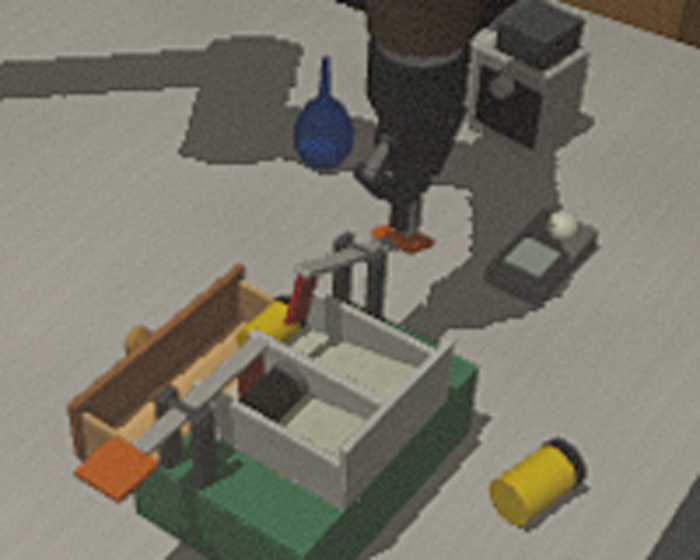

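The left lever is tilted with its gate raised (300,298), and the yellow can is rolling out at (270,322). The black can is still held. I hold the press, then lift.

Call:
apply_moves --rows '[{"hand":-1,"delta_pos":[0,0,0],"yaw":0},{"hand":-1,"delta_pos":[0,0,0],"yaw":0},{"hand":-1,"delta_pos":[0,0,0],"yaw":0},{"hand":-1,"delta_pos":[0,0,0],"yaw":0},{"hand":-1,"delta_pos":[0,0,0],"yaw":0},{"hand":-1,"delta_pos":[0,0,0],"yaw":0},{"hand":-1,"delta_pos":[0,0,0],"yaw":0},{"hand":-1,"delta_pos":[0,0,0],"yaw":0},{"hand":-1,"delta_pos":[0,0,0],"yaw":0},{"hand":-1,"delta_pos":[0,0,0],"yaw":0}]'

```text
clock: 5.67
position: [629.9, 148.2, 145.2]
ee_rot: [0.019, 1.0, 0.001, 0.002]
contact_force: [-0.2, -1.5, 5.2]
gripper_width: 0.1
grasp_force: 2.4
```

Call:
apply_moves --rows '[{"hand":-1,"delta_pos":[0,0,-10],"yaw":0},{"hand":-1,"delta_pos":[0,0,-20],"yaw":0},{"hand":-1,"delta_pos":[0,0,-30],"yaw":0},{"hand":-1,"delta_pos":[0,0,-45],"yaw":0},{"hand":-1,"delta_pos":[0,0,-75],"yaw":0},{"hand":-1,"delta_pos":[0,0,-105],"yaw":0},{"hand":-1,"delta_pos":[0,0,-105],"yaw":0}]'

```text
clock: 6.25
position: [631.0, 148.2, 256.1]
ee_rot: [0.019, 1.0, 0.001, 0.006]
contact_force: [1.4, 0.3, 2.1]
gripper_width: 0.0
grasp_force: 0.0
```

Run:
```python
from h import *
im=imaging.get_image('top'); p=im['pixels'][:,:,::-1]
a=cv2.resize(p[150:260,260:410],None,fx=3.6,fy=3.6,interpolation=2)
im2=imaging.get_image('scene'); b=cv2.resize(im2['pixels'][150:260,250:360,::-1],None,fx=2.3,fy=3.6*1,interpolation=2)
cv2.imwrite('pics/t4.png',np.hstack([a,b]))
for c,i in(('top',im),('scene',im2)):
  for d in nets.pinpoint(c,'pull')[:2]: print(c,d['score'],d['location'],atz(i,d['location'],38))
s=read_state(); print(s['clock'],s['position'],s['ee_rot'])
# approach: dispenser frame origin
x=np.array([.999,-.039,0]); print('pre',tool(np.array([654.3,-25.9,0])-x*215-[*s['position'][:2],0],s))
```

```text
top 0.94 [243.4, 331.7] [478.69834193  -9.52341777  38.        ]
scene 0.58 [207.8, 276.7] [474.18367229 -23.13773809  38.        ]
6.45 [627.61989091 147.6304762  247.50182042] [ 1.98238094e-02  9.99802745e-01 -2.59522638e-04 -1.19190823e-03]
pre [ 181.4 -172.5    0.5]
```

View pics/t4.png

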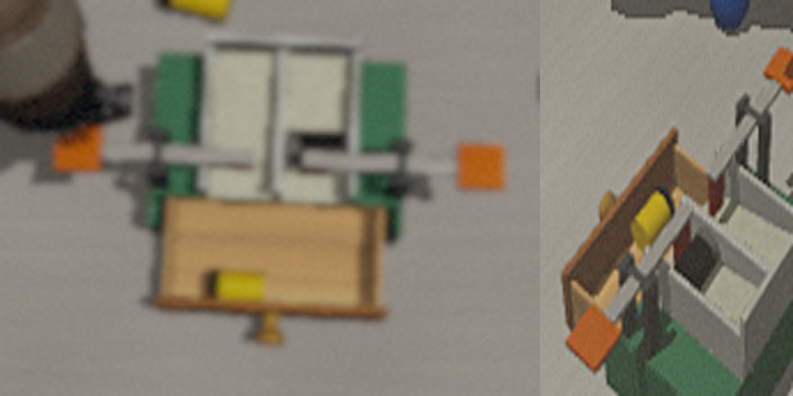

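The yellow can lies in the drawer at the front (crop 240,285), the lever is back level, and the black can is held. Now to the front of the pull.

Call:
apply_moves --rows '[{"hand":-1,"delta_pos":[181,-172,0],"yaw":0},{"hand":-1,"delta_pos":[181,-172,0],"yaw":0},{"hand":-1,"delta_pos":[181,-172,0],"yaw":0},{"hand":-1,"delta_pos":[181,-172,0],"yaw":0},{"hand":-1,"delta_pos":[181,-172,0],"yaw":0},{"hand":-1,"delta_pos":[181,-172,0],"yaw":0},{"hand":-1,"delta_pos":[181,-172,0],"yaw":0},{"hand":-1,"delta_pos":[181,-172,0],"yaw":0},{"hand":-1,"delta_pos":[181,-172,0],"yaw":0}]'

```text
clock: 7.2
position: [440.8, -16.9, 248.0]
ee_rot: [0.02, 1.0, -0.0, -0.0]
contact_force: [0.4, 0.7, 0.5]
gripper_width: 0.0
grasp_force: 0.0
```

Run:
```python
from h import *
s=read_state(); x=np.array([.999,-.039,0])
print(s['clock'],s['position'],s['ee_rot'],s['contact_force'],tool(np.array([654.3,-25.9,53])-x*215-s['position'],s))
```

```text
7.2 [440.79969948 -16.94391306 248.01465092] [ 1.97850796e-02  9.99804205e-01 -1.50973357e-04 -2.81889359e-04] [0.35610769 0.66666438 0.46381099] [  1.2  -0.6 195. ]
```

Call:
apply_moves --rows '[{"hand":-1,"delta_pos":[1,0,40],"yaw":0},{"hand":-1,"delta_pos":[1,0,80],"yaw":0},{"hand":-1,"delta_pos":[1,0,120],"yaw":0},{"hand":-1,"delta_pos":[1,0,150],"yaw":0},{"hand":-1,"delta_pos":[1,0,175],"yaw":0},{"hand":-1,"delta_pos":[1,0,190],"yaw":0},{"hand":-1,"delta_pos":[1,0,195],"yaw":0},{"hand":-1,"delta_pos":[1,0,195],"yaw":0}]'

```text
clock: 7.87
position: [439.8, -16.4, 51.5]
ee_rot: [0.019, 1.0, -0.001, -0.002]
contact_force: [1.1, 0.1, -0.5]
gripper_width: 0.2
grasp_force: 0.0
```

Call:
apply_moves --rows '[{"hand":-1,"delta_pos":[-8,0,0],"yaw":0},{"hand":-1,"delta_pos":[-16,0,0],"yaw":0},{"hand":-1,"delta_pos":[-22,0,0],"yaw":0},{"hand":-1,"delta_pos":[-28,0,0],"yaw":0},{"hand":-1,"delta_pos":[-34,0,0],"yaw":0},{"hand":-1,"delta_pos":[-40,0,0],"yaw":0},{"hand":-1,"delta_pos":[-46,0,0],"yaw":0},{"hand":-1,"delta_pos":[-52,0,0],"yaw":0},{"hand":-1,"delta_pos":[-58,0,0],"yaw":0},{"hand":-1,"delta_pos":[-64,0,0],"yaw":0},{"hand":-1,"delta_pos":[-70,0,0],"yaw":0},{"hand":-1,"delta_pos":[-74,0,0],"yaw":0}]'

```text
clock: 8.87
position: [514.6, -19.7, 53.3]
ee_rot: [0.02, 1.0, -0.0, 0.0]
contact_force: [-0.7, 0.4, 0.2]
gripper_width: 0.3
grasp_force: 0.7
```

Call:
apply_moves --rows '[{"hand":-1,"delta_pos":[-3,0,0],"yaw":0},{"hand":-1,"delta_pos":[-6,0,0],"yaw":0},{"hand":-1,"delta_pos":[-9,0,0],"yaw":0},{"hand":-1,"delta_pos":[-9,0,0],"yaw":0}]'

```text
clock: 9.2
position: [523.6, -19.9, 53.3]
ee_rot: [0.02, 1.0, 0.0, 0.0]
contact_force: [1.0, -0.0, -0.2]
gripper_width: -0.1
grasp_force: 0.0
```

Run:
```python
from h import *
s=read_state(); x=np.array([.999,-.039,0]); y=np.array([.039,.999,0]); d=s['position']-[654.3,-25.9,0]
print(s['clock'],s['position'],d@x,d@y,s['contact_force'])
```

```text
9.2 [523.61309732 -19.8914152   53.31213957] -130.7905505873433 0.9057870100441585 [ 0.96804219 -0.01222771 -0.15959804]
```

Call:
apply_moves --rows '[{"hand":-1,"delta_pos":[-1,0,0],"yaw":0},{"hand":-1,"delta_pos":[-2,0,0],"yaw":0},{"hand":-1,"delta_pos":[-3,0,0],"yaw":0},{"hand":-1,"delta_pos":[-3,0,0],"yaw":0}]'

```text
clock: 9.53
position: [525.9, -20.0, 53.3]
ee_rot: [0.02, 1.0, 0.0, 0.0]
contact_force: [-0.5, -0.5, 0.3]
gripper_width: -0.4
grasp_force: 0.4
```

Run:
```python
from h import *
im=imaging.get_image('scene'); im2=imaging.get_image('top')
a=cv2.resize(im['pixels'][140:260,240:380,::-1],None,fx=2.8,fy=2.8,interpolation=2);b=cv2.resize(im2['pixels'][150:270,260:400,::-1],None,fx=2.8,fy=2.8,interpolation=2)
cv2.imwrite('pics/s5.png',np.hstack([a,b])); print(read_state()['contact_force'],read_state()['position'])
```

```text
[-1.30028762  1.41181893  0.42703475] [525.93320308 -20.03338509  53.30303098]
```

View pics/s5.png

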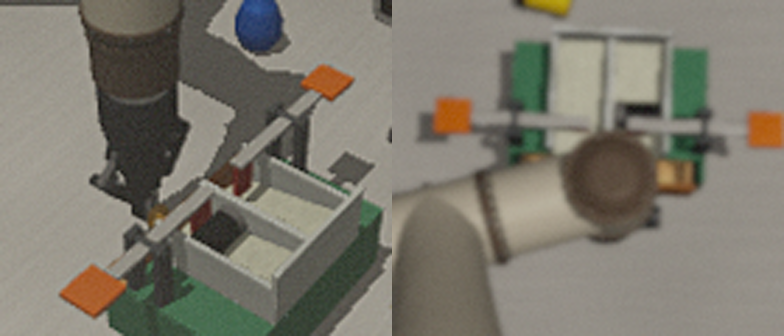

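The drawer has moved in almost fully (a wood strip is still visible in front of the cabinet), and the pull is against the fingers. There is no end-stop force yet, so I keep pushing.

Call:
apply_moves --rows '[{"hand":-1,"delta_pos":[-1,0,0],"yaw":0},{"hand":-1,"delta_pos":[-2,0,0],"yaw":0},{"hand":-1,"delta_pos":[-3,0,0],"yaw":0},{"hand":-1,"delta_pos":[-3,0,0],"yaw":0}]'

```text
clock: 9.97
position: [526.8, -20.5, 52.9]
ee_rot: [0.02, 1.0, -0.0, -0.002]
contact_force: [-5.5, 1.7, 3.3]
gripper_width: -0.1
grasp_force: 2.8
```

Call:
apply_moves --rows '[{"hand":-1,"delta_pos":[-1,0,0],"yaw":0},{"hand":-1,"delta_pos":[-2,0,0],"yaw":0},{"hand":-1,"delta_pos":[-2,0,0],"yaw":0}]'

```text
clock: 10.22
position: [526.9, -20.8, 52.6]
ee_rot: [0.02, 1.0, -0.001, -0.005]
contact_force: [-8.5, 3.0, 5.8]
gripper_width: 0.5
grasp_force: 4.6
```

It is at the end stop: force 8.5 N and position stalled at -127.5, where about -128 was expected. I back off.

Call:
apply_moves --rows '[{"hand":-1,"delta_pos":[10,0,0],"yaw":0},{"hand":-1,"delta_pos":[30,0,0],"yaw":0},{"hand":-1,"delta_pos":[60,0,0],"yaw":0},{"hand":-1,"delta_pos":[90,0,0],"yaw":0},{"hand":-1,"delta_pos":[110,0,-20],"yaw":0},{"hand":-1,"delta_pos":[110,0,-60],"yaw":0},{"hand":-1,"delta_pos":[110,0,-100],"yaw":0},{"hand":-1,"delta_pos":[110,0,-140],"yaw":0},{"hand":-1,"delta_pos":[110,0,-140],"yaw":0},{"hand":-1,"delta_pos":[110,0,-140],"yaw":0}]'

```text
clock: 11.05
position: [422.8, -15.4, 196.3]
ee_rot: [0.019, 1.0, 0.002, 0.005]
contact_force: [-1.2, -0.5, -0.0]
gripper_width: 0.0
grasp_force: 0.0
```

Run:
```python
from h import *
im=imaging.get_image('scene'); im2=imaging.get_image('top')
a=cv2.resize(im['pixels'][140:260,240:380,::-1],None,fx=2.8,fy=2.8,interpolation=2);b=cv2.resize(im2['pixels'][150:270,260:400,::-1],None,fx=2.8,fy=2.8,interpolation=2)
cv2.imwrite('pics/s6.png',np.hstack([a,b])); print(read_state()['contact_force'],read_state()['position'])
for c,i in(('top',im2),('scene',im)):
  for d in nets.pinpoint(c,'pull')[:2]: print(c,d['score'],d['location'],atz(i,d['location'],38))
```

```text
[-1.08335974  0.44392957 -0.75430445] [420.60470112 -16.0393567  193.12659135]
top 0.96 [224.9, 334.0] [540.06756154 -16.8953962   38.        ]
scene 0.58 [215.5, 294.3] [535.22331342 -18.4276302   38.        ]
```

View pics/s6.png

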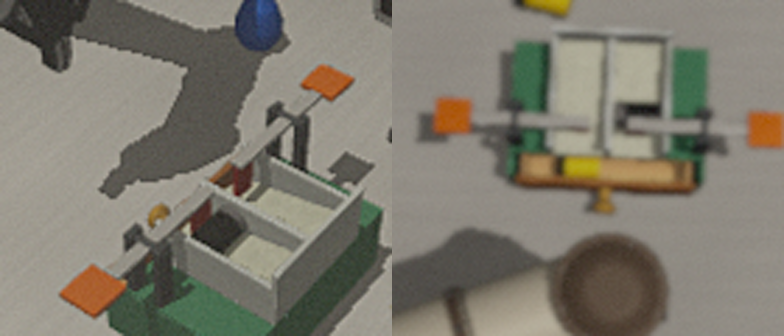

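The drawer is shut: the pull is at x ≈ 538, against 537 expected. The yellow can lies inside it, the black can is behind its gate, both levers are level and the arm is clear.

```bash
python3 -c "
from bench import workorder; print(workorder.job_done())"
```

```text
the job is handed in; nothing more can be done
None
```

The job is handed in: the yellow can is inside the fully shut drawer, both levers are level, the black can is still behind its gate, and the robot finished clear of everything at about 11 s of the 42 s allowed.

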